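# Set out the cobbler's shelf for a heel repair

### The arm

A 6-joint arm with a two-finger parallel gripper is mounted at the origin on the work surface. World frame = base frame: x ahead of the robot, y to its left, z up, the work surface at z = 0. Lengths are in m, angles in degrees, forces in N, time in s.
With the tool pointing down it reaches from about 0.375 to 0.9 m from the base axis. Payload 3.1 kg.
Tool frame: the origin (TCP) lies on the centre line of the jaws, within the pads' length; the fingertips stand 25 mm ahead of it and the grasp point (between the pads) lies 6 mm ahead of it; z points along the fingers, y is the line along which they close (so a half turn about z gives the same grasp; the last joint's range is limited). The gripper opens to 87 mm and grips with 3 to 60 N. Pads are 19 mm wide; open, the fingers measure 117 mm over their backs; the gripper's body (75 mm by 190 mm) begins 51 mm behind the grasp point.
Start: joints at [59.502, 30.224, 82.088, -0, 67.689, -10.227], TCP at [0.216, 0.586, 0.248] pointing down, gripper open.
Joint ranges: [-176.69, 176.69], [-43.24, 126.21], [12.49, 139.97], [-82, 262], [0, 151.66], [-163.58, 163.58]. Speed limits (degrees/s): [159.86, 159.86, 180, 180, 180, 180].

### API

Orientations are given as a 3x3 rotation matrix whose columns are the frame's x, y, z axes.
In Python, from rig import * gives the robot as it stands.
- The arm moves only by the tool step_arm, never from a script. Its argument "steps" is a list of rows, each a list of 7 numbers: the shift along the tool's x, y, z normalised to -1 to 1, where 1 is 0.3 m, then the turn, a rotation vector about the tool's x, y, z normalised to -1 to 1, where 1 is 45 degrees, then the gripper's target within -1 to 1 (shut at 1, half-way at 0, fully open at -1). A call has 1 to 8 rows; each row is the pose to reach, as a shift and turn from the pose commanded when the call began, along the tool's axes at that moment; what a row does not reach only later rows make up. A row lasts 1/12 s, in which the tool goes at most 41.7 mm and 7.16 degrees, less where a joint would pass 70% of its speed; a pose out of reach is approached as far as the arm can. A call with a number of a shift or a turn outside -1 to 1 is refused whole. A call with a gripper value outside its range is refused whole. The fingers move at their own pace and stop on an object; the grip force is fixed at half the most. Time passes only in rows, so rows that repeat a pose let the fingers close. It gives the time, the measured TCP pose, the force, the opening and the grip force at its end, in the units of the state.
- read_state(): the state, without advancing time (a new reading comes with each control period).
- capture(name): name is "scene" or "top" or "wrist"; returns a dict with "image" (420x560x3 uint8, red, green, blue), "vertical_fov" (degrees; the focal length in pixels is half the picture's height over the tangent of half this angle, whatever the lens; pixels are square), "cx", "cy" (the principal point, pixels), "k1" (the pictures are not rectified: a ray, as slopes to the right and down, at radius r is drawn at 1 + k1 r^2 times it, then the intrinsics apply), "world_from_camera" (4x4, takes a point from camera to world coordinates); the wrist camera has in their place "T_tool_cam" (4x4, takes a point from camera to tool coordinates, whose origin is the TCP and whose axes are the flange's). Camera axes: x right, y down, z forward; pixel columns grow to the right and rows downward; lengths in m; the calibration is good to about 2 mm. A picture is of the moment at which its call begins: read the wrist's pose just before it. There is no depth.
- hand_in(): hands the job in; it is judged then, once.
The state is a dict: "time_s": time; "joint_positions": joint angles; "qvel": joint speeds; "tau": joint torques, N m; "position": TCP position; "tcp_rot": TCP orientation; "force": force on the tool from outside, world axes, zero at the start; "moment": the same for the moment, N m; "opening": opening from 0.0 (shut) to 1.0 (fully open); "grasp_force": force on a finger pad.
Only numpy, scipy, OpenCV 4.12 (cv2) and the standard library are available. Lean on these libraries where they do the work, as an engineer would, in place of code of your own. Each camera call takes 0.05 s, during which the arm holds its last target. There are 200 camera calls.

### The job

Set out the shelf for the next heel: lay the black rubber heel flat in the middle of the anvil's top, and the copper heel plate centred on top of that heel with their straight edges parallel; stand the brass polish tin on the mat midway between the anvil and the nail tub. Lay the burnishing stick on the bare shelf on the robot's side of the anvil, centred on the anvil and parallel to the mat's near edge, with about 3 cm of bare shelf between stick and mat. Leave the nail tub, the green tin and the blue rubber heel where they are.

Things in the scene. Friction and masses are not known exactly. Their poses are not given: they have to be found in the camera images.
- mat: dark blue rubber bench mat fixed on the shelf, 120 mm deep (its x) by 460 mm wide (its y), 3 mm thick. Origin: centre of its underside; +x points away from the robot (to the far side), turned by up to 0.2 rad. The anvil stands on it 155 mm to one side of its centre, along its y, and the nail tub 155 mm to the other side (which is on which side varies), so its centre is exactly midway between the two
- anvil: chrome cobbler's anvil head, fixed on the mat: dark steel base 80 mm deep (x) by 90 mm wide (y), a stem, and a flat rounded chrome top 70 mm deep by 110 mm wide, whose surface is 46 mm above the origin (49 mm above the shelf). Origin: on the underside, below the centre of the top. Axes parallel to the mat's: long side along y, -x is the near side (towards the robot)
- tub: red plastic tub full of heel nails, round, 96 mm across the rim, 60 mm high, 0.9 kg, standing loose on the mat. Origin: centre of its underside. Stays where it is
- heel_mid (a point): black rubber heel, D-shaped in plan: 54 mm wide (along its own y, with parallel flat sides over its rear half), 57 mm long (along x), 14 mm thick. Its straight edge is at -x, its round edge at +x. The point is the centre of its outline, half-way up; z up. Lies flat on the shelf at the start, yaw within 0.5 rad of 0. About 45 g
- plate_mid (a point): copper-coloured metal heel plate with five dark nail marks, D-shaped in plan: 44 mm wide (along its own y, with parallel flat sides over its rear half), 46 mm long (along x), 6 mm thick. Its straight edge is at -x, its round edge at +x. The point is the centre of its outline, half-way up; z up. Lies flat on the shelf at the start, yaw within 0.5 rad of 0. About 80 g
- tin_mid (a point): round brass polish tin, 62 mm across, 24 mm high, about 90 g. The point is its centre, half-way up; z up. Stands on the shelf at the start
- stick_mid (a point): wooden burnishing stick, 140 mm long (its own x), lying flat. Its middle 90 mm is a flat-sided bar 22 mm wide (y) and 16 mm high; the ends are slimmer, the one at +x darker. The point is the centre of the bar, half-way up; z up. About 40 g. Lies roughly crosswise (along world y) on the bare shelf on the robot's side of the mat at the start
- green_tin_mid (a point): green polish tin, the same size as the brass one, not wanted for this job: stays where it is. The point is its centre, half-way up
- blue_heel_mid (a point): blue rubber heel, the same shape and size as the black one, lying beyond the mat, not wanted: stays where it is. The point is its centre, half-way up
Not all that is in view belongs to the job. Of the things that look like the part that bears stick_mid, take the one that is nearest to the robot's base at the start.

How it is judged (in metres and radians):
At the end, for the whole second after the job is handed in: Heel flat on anvil, centred within 12 mm; plate flat on the heel, within 10 mm and 0.3 rad (either way round); tin upright on the mat within 15 mm of midway; stick flat on the shelf, 30 +-15 mm in front of the mat, centred on the anvil within 15 mm, parallel within 0.2 rad; all released, still (horizontal distance between heel_mid and anvil below 0.012 m and height (world z) of heel_mid between 0.052 and 0.06 m and angle between each of heel_mid, plate_mid, tin_mid's own z axis and vertical below 0.12 rad and horizontal distance between plate_mid and heel_mid below 0.01 m and height (world z) of plate_mid between 0.062 and 0.07 m and angle between the x axis of plate_mid and the x axis of heel_mid, either way round below 0.3 rad and horizontal distance between tin_mid and mat below 0.015 m and height (world z) of tin_mid between 0.011 and 0.019 m and x of stick_mid in the frame of anvil between -0.116 and -0.086 m and y of stick_mid in the frame of anvil between -0.015 and 0.015 m and height (world z) of stick_mid between 0.004 and 0.012 m and angle between the x axis of stick_mid and the y axis of anvil, either way round below 0.2 rad and linear speed of each of heel, plate, tin, stick below 0.02 m/s); the robot touches nothing.
It fails at once if the nail tub is shifted by more than 15 mm (distance of tub from where it was at the start of the episode above 0.015 m).
It fails at once if the green tin is shifted by more than 15 mm (distance of green_tin_mid from where it was at the start of the episode above 0.015 m).
It fails at once if the blue rubber heel is shifted by more than 15 mm (distance of blue_heel_mid from where it was at the start of the episode above 0.015 m).
It also fails if it takes over 106 s, if anything falls off the work surface, if the arm or the gripper's body presses on something with over 40 N, if the wrist force passes 120 N, or if a joint passes its speed limit or range.

## Working session

There is one attempt and no reset: what is moved stays moved. The work goes in short steps, Python scripts to look and compute and a tool call to move; the robot and the scene stay as the last step left them, time stands still between calls to the robot, and variables do not carry over. Pictures are saved under pics/ and viewed, at most 16 in all, crops included, and the job is handed in when it is done.

Besides the shell and the picture viewer there is one more tool, called after "Emit:" as name([rows], argument=value, ...), one row to a line, values as JSON. step_arm: Moves the arm, as the interface text tells. Scaled input: -1 to 1 covers 0.3 m each way for a shift and 45 degrees each way for a turn. Its arguments: {"type":"object","properties":{"steps":{"type":"array"}},"required":["steps"]}

```bash
ls; mkdir -p pics; python3 - <<'E'
from rig import *
import cv2
print(read_state())
for n in("scene","top"):
    c=capture(n); cv2.imwrite(f"pics/{n}0.png",c["image"][:,:,::-1]); print(n,{k:v for k,v in c.items() if k!="image"})
E
```

```text
pics
{'time_s': 0.0, 'joint_positions': array([ 5.94996555e+01,  3.02798612e+01,  8.21555707e+01, -1.17714176e-03,
        6.76880253e+01, -1.02261732e+01]), 'qvel': array([ 0.02218409,  0.15049847, -0.02425571, -0.04410346,  0.01959136,
       -0.10759926]), 'tau': array([-3.42121184e-04, -4.40042710e+01, -1.76586270e+01,  6.32057455e-02,
        5.82701562e-02, -1.84221763e-04]), 'position': array([0.21619195, 0.585706  , 0.24656649]), 'tcp_rot': array([[-9.38047750e-01,  3.46504340e-01, -1.07724449e-03],
       [ 3.46505824e-01,  9.38045964e-01, -1.86622171e-03],
       [ 3.63850922e-04, -2.12387656e-03, -9.99997678e-01]]), 'force': array([-1.05330571,  0.13877119,  0.24149981]), 'moment': array([-0.04819203, -0.02093543,  0.01868707]), 'grasp_force': 0.0, 'opening': 0.999325089735764}
scene {'vertical_fov': 44.42207662938933, 'cx': 281.4167684376798, 'cy': 207.0403125462651, 'k1': -0.10062589497810313, 'world_from_camera': array([[ 0.57984054,  0.45578552, -0.67531068,  1.4193213 ],
       [ 0.81460646, -0.30989863,  0.49028477, -0.59961043],
       [ 0.01418684, -0.83439942, -0.55097762,  0.75892046],
       [ 0.        ,  0.        ,  0.        ,  1.        ]])}
top {'vertical_fov': 44.4420101375784, 'cx': 272.55721441635353, 'cy': 222.69077404222574, 'k1': -0.15532285629349016, 'world_from_camera': array([[-0.00836782, -0.98408511,  0.17750062,  0.30757338],
       [-0.99990265,  0.01021645,  0.00950334,  0.02505606],
       [-0.01116552, -0.17740382, -0.9840748 ,  1.40389371],
       [ 0.        ,  0.        ,  0.        ,  1.        ]])}
```

View pics/top0.png

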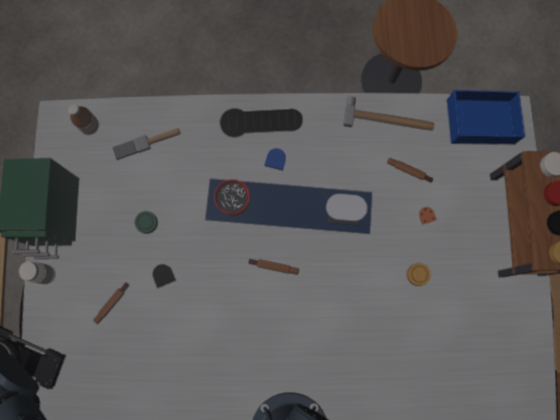

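View pics/scene0.png

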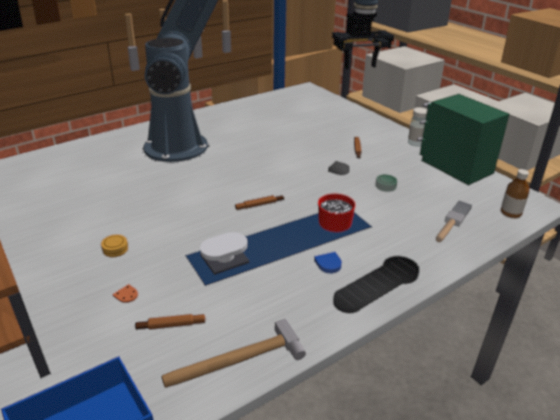

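The top view shows three sticks: (274,267), (410,170) and (111,303). The one at (274,267) looks nearest the base, which is around (287,410). The black heel is at (163,275); the black sole at (262,122) and the blue heel at (277,158) are not wanted. The copper plate is at (427,215) and the brass tin at (419,274), with the green tin at (146,222) to be left. The anvil top is at (347,208) and the tub at (232,197).

```bash
cat > h.py <<'E'
from rig import *
import cv2, numpy as np
def cam(n):
    s=read_state(); c=capture(n); im=c["image"]
    f=im.shape[0]/2/np.tan(np.radians(c["vertical_fov"])/2)
    K=np.array([[f,0,c["cx"]],[0,f,c["cy"]],[0,0,1]]); D=np.array([c["k1"],0,0,0.])
    if n=="wrist":
        T=np.eye(4); T[:3,:3]=s["tcp_rot"]; T[:3,3]=s["position"]; T=T@c["T_tool_cam"]
    else: T=c["world_from_camera"]
    return dict(im=im,K=K,D=D,T=T,s=s,hsv=cv2.cvtColor(im,cv2.COLOR_RGB2HSV))
def rays(c,uv):
    p=cv2.undistortPoints(np.array(uv,float).reshape(-1,1,2),c["K"],c["D"]).reshape(-1,2)
    return np.c_[p,np.ones(len(p))]@c["T"][:3,:3].T
def onplane(c,uv,z):
    d=rays(c,uv); o=c["T"][:3,3]; return o+d*((z-o[2])/d[:,2])[:,None]
def tri(c1,p1,c2,p2):
    d=[rays(c,[p])[0] for c,p in((c1,p1),(c2,p2))]; o=[c["T"][:3,3] for c in(c1,c2)]
    A=[];b=[]
    for dd,oo in zip(d,o):
        dd=dd/np.linalg.norm(dd);P=np.eye(3)-np.outer(dd,dd);A.append(P);b.append(P@oo)
    return np.linalg.lstsq(np.vstack(A),np.hstack(b),rcond=None)[0]
def blob(c,lo,hi,win=None):
    "largest contour of HSV range within win (u0,v0,u1,v1)"
    m=cv2.inRange(c["hsv"],np.array(lo),np.array(hi))
    if win:
        w=np.zeros_like(m);w[win[1]:win[3],win[0]:win[2]]=255;m&=w
    m=cv2.morphologyEx(m,cv2.MORPH_CLOSE,np.ones((3,3)))
    cs=cv2.findContours(m,cv2.RETR_EXTERNAL,cv2.CHAIN_APPROX_NONE)[0]
    return max(cs,key=cv2.contourArea)[:,0,:].astype(float)
def cen(ct):
    M=cv2.moments(ct.astype(np.float32)); return np.array([M["m10"]/M["m00"],M["m01"]/M["m00"]])
E
python3 - <<'E'
from h import *
t=cam("top");s=cam("scene")
for nm,uvs in dict(mat=[(290,195)],black=[(163,276)],blue=[(277,159)],plate=[(424,215)],tin=[(419,274)],stick=[(274,267)],s2=[(410,170)],s3=[(111,303)],anvil=[(347,208)],shelf=[(220,300)],green=[(146,222)]).items():
    print(nm,t["hsv"][uvs[0][1],uvs[0][0]],onplane(t,uvs,.01)[0].round(3))
tp=dict(tin=([10,100,60],[35,255,255],(400,255,440,295),(95,225,135,265)),stick=([2,80,30],[22,255,255],(245,250,305,280),(230,190,290,215)),plate=([0,80,60],[12,255,255],(415,200,440,230),(110,280,142,305)),mat=([95,80,10],[125,255,255],(195,170,385,245),(180,200,375,285)),
 heel=([0,0,0],[179,255,62],(145,258,180,292),(322,155,352,180)))
for k,(lo,hi,w1,w2) in tp.items():
    a=blob(t,lo,hi,w1);b=blob(s,lo,hi,w2)
    print(k,cv2.contourArea(a.astype(np.float32)),cen(a).round(1),cen(b).round(1),tri(t,cen(a),s,cen(b)).round(3),onplane(t,[cen(a)],.01)[0].round(3))
    if k in("mat","stick"):
        print(cv2.minAreaRect(onplane(t,a,.003 if k=="mat" else .012)[:,:2].astype(np.float32)))
E
```

```text
mat [110  86  65] [ 0.637 -0.011  0.01 ]
black [ 0  6 42] [0.414 0.339 0.01 ]
blue [112 139  97] [0.742 0.024 0.01 ]
plate [  8 132 110] [ 0.576 -0.385  0.01 ]
tin [ 17 134 116] [ 0.412 -0.361  0.01 ]
stick [ 11 110  86] [0.437 0.036 0.01 ]
s2 [ 10 116  90] [ 0.707 -0.353  0.01 ]
s3 [ 11 103  89] [0.34  0.483 0.01 ]
anvil [128   8 125] [ 0.598 -0.168  0.01 ]
shelf [135   4 114] [0.348 0.182 0.01 ]
green [76 55 69] [0.565 0.392 0.01 ]
tin 349.0 [418.2 274.1] [114.3 245.2] [ 0.412 -0.359  0.01 ] [ 0.412 -0.359  0.01 ]
stick 217.5 [275.7 266.5] [257.6 201.6] [0.439 0.032 0.006] [0.438 0.031 0.01 ]
((0.43918606638908386, 0.03680060803890228), (0.13097542524337769, 0.017610549926757812), 78.1052474975586)
plate 182.5 [426.6 214.9] [126.1 293.7] [ 0.578 -0.395  0.001] [ 0.577 -0.392  0.01 ]
mat 4745.5 [306.9 207.9] [276.  245.2] [ 0.61  -0.045 -0.   ] [ 0.6   -0.057  0.01 ]
((0.6065258979797363, -0.02133399248123169), (0.4237745702266693, 0.11242852360010147), 84.45840454101562)
heel 313.0 [162.6 275. ] [331.3 169.4] [0.41  0.332 0.001] [0.417 0.341 0.01 ]
```

The nearest stick is 0.44 m from the base; the other two are at 0.59 and 0.79 m. I'll place the stick first, because the gripper body would overhang the anvil if the heel and plate were already stacked there. Next is a planning helper and a check of the wrist camera.

```bash
cat >> h.py <<'E'
from scipy.spatial.transform import Rotation as Ro
def tgt(a):  # tool down with its y axis at world angle a (deg)
    a=np.radians(a); y=np.array([np.cos(a),np.sin(a),0]); z=np.array([0,0,-1.]); return np.c_[np.cross(y,z),y,z]
def plan(ways,P=None,R=None):
    "ways: (x,y,z,yaw of tool y). Prints the calls' normalised rows, chained"
    s=read_state()
    if P is None: P,R=s["position"],s["tcp_rot"]
    for w in ways:
        Pt=np.array(w[:3]);Rt=tgt(w[3])
        for _ in range(6):
            d=R.T@(Pt-P); r=np.degrees(Ro.from_matrix(R.T@Rt).as_rotvec())
            if np.linalg.norm(d)<5e-4 and np.linalg.norm(r)<.2: break
            k=min(1,.295/max(abs(d).max(),1e-9),44.9/max(abs(r).max(),1e-9),.31/max(np.linalg.norm(d),1e-9))
            d,r=d*k,r*k; v=np.r_[d/.3,r/45].round(3)
            print(w,v.tolist(),"rows",int(np.ceil(max(np.linalg.norm(d)/.0417,np.linalg.norm(r)/7.16))))
            P=P+R@(v[:3]*.3); R=R@Ro.from_rotvec(np.radians(v[3:]*45)).as_matrix()
E
python3 - <<'E'
from h import *
c=capture("wrist"); print(c["T_tool_cam"].round(3),c["vertical_fov"],c["cx"],c["cy"],c["k1"])
plan([(.41,.06,.25,-12)])
E
```

```text
[[ 0.    -0.97  -0.245  0.068]
 [ 1.    -0.     0.    -0.   ]
 [-0.    -0.245  0.97  -0.138]
 [ 0.     0.     0.     1.   ]] 61.425734878423334 276.21877451317465 208.13377914441938 0.0031138051407102745
(0.41, 0.06, 0.25, -12) [-0.666, -0.781, -0.005, -0.001, 0.0, 0.998] rows 8
(0.41, 0.06, 0.25, -12) [-0.839, -0.067, -0.004, -0.0, 0.0, 0.818] rows 7
```

Emit:
step_arm([
  [-0.666, -0.781, -0.005, 0, 0, 0.998, -1],
  [-0.666, -0.781, -0.005, 0, 0, 0.998, -1],
  [-0.666, -0.781, -0.005, 0, 0, 0.998, -1],
  [-0.666, -0.781, -0.005, 0, 0, 0.998, -1],
  [-0.666, -0.781, -0.005, 0, 0, 0.998, -1],
  [-0.666, -0.781, -0.005, 0, 0, 0.998, -1],
  [-0.666, -0.781, -0.005, 0, 0, 0.998, -1],
  [-0.666, -0.781, -0.005, 0, 0, 0.998, -1],
])

```text
time_s: 0.92
position: [0.3232, 0.2935, 0.2491]
tcp_rot: [[-0.416, 0.909, -0.0], [0.909, 0.416, -0.002], [-0.002, -0.001, -1.0]]
force: [-0.7, 0.0, 0.1]
opening: 0.997
grasp_force: 0.0
```

Emit:
step_arm([
  [-0.839, -0.067, -0.004, 0, 0, 0.818, -1],
  [-0.839, -0.067, -0.004, 0, 0, 0.818, -1],
  [-0.839, -0.067, -0.004, 0, 0, 0.818, -1],
  [-0.839, -0.067, -0.004, 0, 0, 0.818, -1],
  [-0.839, -0.067, -0.004, 0, 0, 0.818, -1],
  [-0.839, -0.067, -0.004, 0, 0, 0.818, -1],
  [-0.839, -0.067, -0.004, 0, 0, 0.818, -1],
  [-0.839, -0.067, -0.004, 0, 0, 0.818, -1],
])

```text
time_s: 1.58
position: [0.4114, 0.0581, 0.2504]
tcp_rot: [[0.213, 0.977, 0.001], [0.977, -0.213, -0.0], [0.0, 0.001, -1.0]]
force: [-0.0, 0.3, -0.2]
opening: 0.999
grasp_force: 0.0
```

```bash
python3 - <<'E'
from h import *
c=cam("wrist"); print(c["s"]["position"],c["s"]["time_s"],np.degrees(np.arctan2(*c["s"]["tcp_rot"][1::-1,1])))
cv2.imwrite("pics/w1.png",c["im"][:,:,::-1]); np.save("w1.npy",c,allow_pickle=True)
E
```

```text
[0.41138199 0.05809894 0.25040872] 1.5833 -12.309453588226479
```

View pics/w1.png

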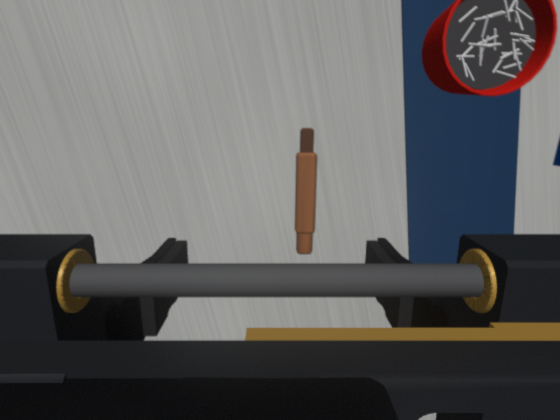

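The wrist view shows the nearest stick, with its bar at rows 152–233 around (306,192) and the dark end towards +y. The mat's near edge runs from (403,0) to (410,260) and the tub is at top right. The choice of stick is confirmed.

```bash
python3 - <<'E'
from h import *
c=np.load("w1.npy",allow_pickle=True).item(); h=c["hsv"]
b=blob(c,[3,90,40],[20,255,255],(285,115,330,262)); w=onplane(c,b,.016)[:,:2]
print(b.min(0),b.max(0)); print("stick",cv2.minAreaRect(w.astype(np.float32)))
m=cv2.inRange(h,np.array([100,90,20]),np.array([125,255,255]))
for (v0,v1,lo,hi) in((5,225,390,425),(110,215,490,540)):
    E=[]
    for v in range(v0,v1,3):
        u=np.where(m[v,lo:hi])[0]
        if len(u): E.append((lo+(u[0]-.5 if lo<450 else u[-1]+.5),v))
    W=onplane(c,E,.003)[:,:2].astype(np.float32); l=cv2.fitLine(W,cv2.DIST_HUBER,0,.01,.01).ravel(); print("edge",l,np.degrees(np.arctan2(l[1],l[0])))
t=cam("top");s=cam("scene")
b=blob(t,[100,50,20],[125,255,255],(195,170,385,245))
q=cv2.boxPoints(cv2.minAreaRect(b.astype(np.float32))); W=onplane(t,q,.003)[:,:2]; print("mat",W.round(3),W.mean(0))
for k,w1,w2 in(("anvil",(320,185,375,228),(195,228,252,262)),):
    a=blob(t,[0,0,125],[179,40,255],w1); bb=blob(s,[0,0,130],[179,40,255],w2)
    print(t["hsv"][208,347],t["hsv"][235,347],cen(a),cv2.minAreaRect(a.astype(np.float32)),cen(bb),"anvil top tri",tri(t,cen(a),s,cen(bb)),onplane(t,[cen(a)],.049))
E
```

```text
[296. 129.] [315. 252.]
stick ((0.4385005533695221, 0.0408230759203434), (0.13470737636089325, 0.020221363753080368), 77.14122009277344)
edge [0.09437403 0.9955368  0.5595175  0.11669004] 84.5847
edge [0.09811964 0.99517465 0.669897   0.02856956] 84.369095
mat [[ 0.572  0.225]
 [ 0.689  0.217]
 [ 0.644 -0.243]
 [ 0.528 -0.228]] [ 0.60832069 -0.00710735]
[128   8 135] [135   4 122] [346.14171527 206.88226399] ((346.0, 207.0), (24.0, 38.0), 90.0) [220.48739822 240.23549179] anvil top tri [ 0.5906419  -0.16285435  0.05416904] [[ 0.59323593 -0.16075485  0.049     ]]
```

```bash
python3 - <<'E'
from h import *
plan([(.4385,.0408,.08,-12.9),(.4385,.0408,.029,-12.9)])
print("anvil stick goal", np.array([.593,-.161])-.101*np.array([.9954,-.0958]))
E
```

```text
(0.4385, 0.0408, 0.08, -12.9) [-0.047, 0.111, 0.567, -0.002, -0.0, 0.022] rows 5
(0.4385, 0.0408, 0.029, -12.9) [-0.0, -0.0, 0.17, 0.0, -0.0, -0.0] rows 2
anvil stick goal [ 0.4924646 -0.1513242]
```

Emit:
step_arm([
  [-0.047, 0.111, 0.567, 0, 0, 0.022, -1],
  [-0.047, 0.111, 0.567, 0, 0, 0.022, -1],
  [-0.047, 0.111, 0.567, 0, 0, 0.022, -1],
  [-0.047, 0.111, 0.567, 0, 0, 0.022, -1],
  [-0.047, 0.111, 0.567, 0, 0, 0.022, -1],
  [-0.047, 0.111, 0.567, 0, 0, 0.022, -1],
  [-0.047, 0.111, 0.567, 0, 0, 0.022, -1],
])

```text
time_s: 2.32
position: [0.4393, 0.0409, 0.081]
tcp_rot: [[0.223, 0.975, -0.001], [0.975, -0.223, 0.0], [0.0, -0.001, -1.0]]
force: [-0.1, 0.1, -0.5]
opening: 1.002
grasp_force: 0.0
```

```bash
python3 - <<'E'
from h import *
c=cam("wrist"); cv2.imwrite("pics/w2.png",c["im"][:,:,::-1])
plan([(.4385,.0408,.029,-12.9)])
E
```

```text
(0.4385, 0.0408, 0.029, -12.9) [-0.001, -0.005, 0.177, 0.003, -0.0, 0.001] rows 2
```

View pics/w2.png

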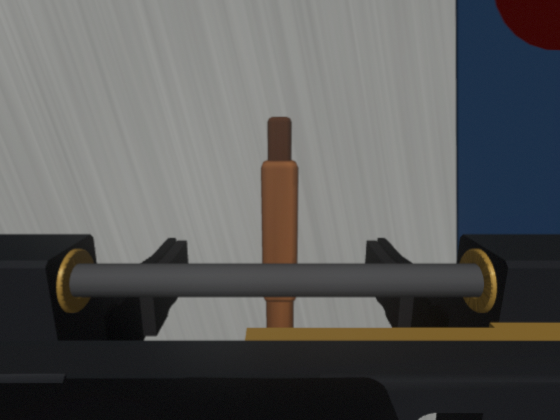

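The stick sits centred between the jaws: its bar is at column 280 and the jaw centre is about 276. Descending to grip.

Emit:
step_arm([
  [-0.001, -0.005, 0.175, 0, 0, 0, -1],
  [-0.001, -0.005, 0.175, 0, 0, 0, -1],
  [-0.001, -0.005, 0.175, 0, 0, 0, -1],
  [-0.001, -0.005, 0.175, 0, 0, 0, 1],
  [-0.001, -0.005, 0.175, 0, 0, 0, 1],
  [-0.001, -0.005, 0.175, 0, 0, 0, 1],
  [-0.001, -0.005, 0.175, 0, 0, 0, 1],
  [-0.001, -0.005, 0.175, 0, 0, 0, 1],
])

```text
time_s: 3.03
position: [0.439, 0.0396, 0.0289]
tcp_rot: [[0.225, 0.974, 0.003], [0.974, -0.225, -0.0], [0.0, 0.003, -1.0]]
force: [0.6, 0.8, -0.1]
opening: 0.708
grasp_force: 0.0
```

Emit:
step_arm([
  [0, 0, 0, 0, 0, 0, 1],
  [0, 0, 0, 0, 0, 0, 1],
  [0, 0, 0, 0, 0, 0, 1],
])

```text
time_s: 3.28
position: [0.4383, 0.0397, 0.0277]
tcp_rot: [[0.225, 0.974, 0.0], [0.974, -0.225, -0.0], [-0.0, 0.0, -1.0]]
force: [0.1, 0.3, -0.2]
opening: 0.476
grasp_force: 0.0
```

```bash
python3 - <<'E'
from h import *
s=read_state(); p=s["position"]; a=np.degrees(np.arctan2(*s["tcp_rot"][1::-1,1])); print(p,a,s["opening"],s["grasp_force"])
plan([(p[0],p[1],.1,a),(.4925,-.1513,.1,-5.5),(.4925,-.1513,p[2]+.001,-5.5)])
E
```

```text
[0.43831046 0.03968027 0.02774645] -12.982636163350097 0.47597626585490127 0.0
(np.float64(0.4383104634184538), np.float64(0.03968026740047572), 0.1, np.float64(-12.982636163350097)) [-0.0, 0.0, -0.241, 0.0, 0.0, -0.0] rows 2
(0.4925, -0.1513, 0.1, -5.5) [-0.58, 0.319, 0.0, 0.0, 0.0, -0.166] rows 5
(0.4925, -0.1513, np.float64(0.028746447994675108), -5.5) [0.0, 0.0, 0.238, 0.0, 0.0, -0.0] rows 2
```

Emit:
step_arm([
  [0, 0, 0, 0, 0, 0, 1],
  [0, 0, 0, 0, 0, 0, 1],
  [0, 0, 0, 0, 0, 0, 1],
  [0, 0, 0, 0, 0, 0, 1],
  [0, 0, 0, 0, 0, 0, 1],
  [0, 0, 0, 0, 0, 0, 1],
])

```text
time_s: 3.78
position: [0.4381, 0.0398, 0.0276]
tcp_rot: [[0.225, 0.974, -0.0], [0.974, -0.225, 0.0], [-0.0, -0.0, -1.0]]
force: [0.1, 0.4, -1.4]
opening: 0.248
grasp_force: 30.0
```

Emit:
step_arm([
  [0, 0, -0.24, 0, 0, 0, 1],
  [0, 0, -0.24, 0, 0, 0, 1],
  [0, 0, -0.24, 0, 0, 0, 1],
])

```text
time_s: 4.03
position: [0.4402, 0.0396, 0.1024]
tcp_rot: [[0.224, 0.974, 0.006], [0.975, -0.224, -0.001], [0.0, 0.006, -1.0]]
force: [0.9, -0.1, -0.6]
opening: 0.249
grasp_force: 30.0
```

Emit:
step_arm([
  [-0.58, 0.319, 0, 0, 0, -0.166, 1],
  [-0.58, 0.319, 0, 0, 0, -0.166, 1],
  [-0.58, 0.319, 0, 0, 0, -0.166, 1],
  [-0.58, 0.319, 0, 0, 0, -0.166, 1],
  [-0.58, 0.319, 0, 0, 0, -0.166, 1],
  [-0.58, 0.319, 0, 0, 0, -0.166, 1],
  [-0.58, 0.319, 0, 0, 0, -0.166, 1],
])

```text
time_s: 4.62
position: [0.493, -0.1537, 0.0994]
tcp_rot: [[0.1, 0.995, 0.001], [0.995, -0.1, -0.001], [-0.001, 0.001, -1.0]]
force: [-0.4, 0.6, -0.8]
opening: 0.246
grasp_force: 30.0
```

```bash
python3 - <<'E'
from h import *
c=cam("wrist"); cv2.imwrite("pics/w3.png",c["im"][:,:,::-1])
plan([(.4925,-.1513,.0285,-5.5)])
E
```

```text
(0.4925, -0.1513, 0.0285, -5.5) [0.001, 0.003, 0.236, -0.002, -0.001, -0.003] rows 2
```

View pics/w3.png

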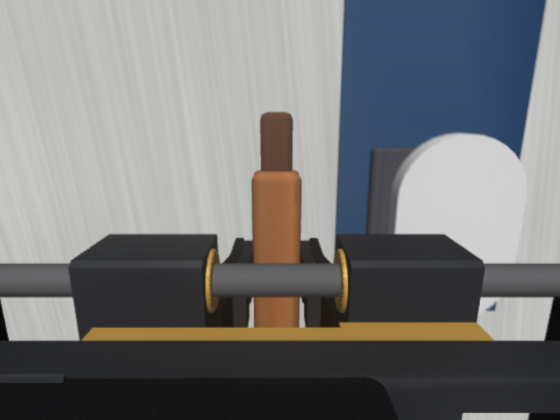

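The stick is held square in the jaws, parallel to the mat edge at column ~340, with the anvil at right. I'll lower it and only half-open the jaws so the fingers stay off the mat.

Emit:
step_arm([
  [0.001, 0.003, 0.236, 0, 0, -0.003, 1],
  [0.001, 0.003, 0.236, 0, 0, -0.003, 1],
  [0.001, 0.003, 0.236, 0, 0, -0.003, 1],
  [0.001, 0.003, 0.236, 0, 0, -0.003, 1],
  [0.001, 0.003, 0.236, 0, 0, -0.003, 0],
  [0.001, 0.003, 0.236, 0, 0, -0.003, 0],
  [0.001, 0.003, 0.236, 0, 0, -0.003, 0],
  [0.001, 0.003, 0.236, 0, 0, -0.003, 0],
])

```text
time_s: 5.33
position: [0.4933, -0.1507, 0.0293]
tcp_rot: [[0.093, 0.996, 0.0], [0.996, -0.093, -0.0], [-0.0, 0.0, -1.0]]
force: [0.2, 0.1, 0.3]
opening: 0.451
grasp_force: 0.0
```

Emit:
step_arm([
  [0, 0, 0, 0, 0, 0, 0],
  [0, 0, -0.73, 0, 0, 0, 0],
  [0, 0, -0.73, 0, 0, 0, 0],
  [0, 0, -0.73, 0, 0, 0, -1],
  [0, 0, -0.73, 0, 0, 0, -1],
  [0, 0, -0.73, 0, 0, 0, -1],
  [0, 0, -0.73, 0, 0, 0, -1],
  [0, 0, -0.73, 0, 0, 0, -1],
])

```text
time_s: 6.0
position: [0.4954, -0.1522, 0.2522]
tcp_rot: [[0.094, 0.996, 0.009], [0.996, -0.094, -0.005], [-0.004, 0.009, -1.0]]
force: [1.2, -0.5, -0.9]
opening: 0.796
grasp_force: 0.0
```

```bash
python3 - <<'E'
from h import *
c=cam("wrist"); cv2.imwrite("pics/w4.png",c["im"][:,:,::-1]); np.save("w4.npy",c,allow_pickle=True)
print(c["s"]["position"])
for a in (-30,60): plan([(.405,.3,.25,a)]); print()
E
```

```text
[ 0.49536676 -0.15217438  0.25224539]
(0.405, 0.3, 0.25, -30) [0.983, -0.292, -0.004, 0.004, 0.001, 0.366] rows 8
(0.405, 0.3, 0.25, -30) [0.426, -0.276, -0.001, 0.002, 0.0, 0.181] rows 4

(0.405, 0.3, 0.25, 60) [0.983, -0.292, -0.004, 0.002, 0.003, -0.972] rows 8
(0.405, 0.3, 0.25, 60) [0.452, 0.233, -0.001, 0.001, 0.002, -0.481] rows 4
```

View pics/w4.png

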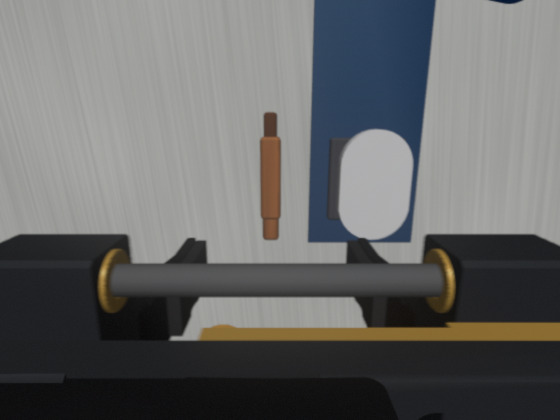

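The stick lies parallel to the mat in front of the anvil, at (270,178). The mat's near edge is at column ~312 and its near end at row 242; the anvil top is at (376,185). I'll measure this view and go over the black heel.

```bash
python3 - <<'E'
from h import *
c=np.load("w4.npy",allow_pickle=True).item()
b=blob(c,[3,90,30],[20,255,255],(250,100,295,250)); r=cv2.minAreaRect(onplane(c,b,.014)[:,:2].astype(np.float32)); print("stick",r)
m=cv2.inRange(c["hsv"],np.array([100,90,20]),np.array([125,255,255]))
W=[]
for lo,hi,near,v0,v1 in((300,330,1,20,130),(400,445,0,20,110)):
    E=[]
    for v in range(v0,v1,3):
        u=np.where(m[v,lo:hi])[0]; E.append((lo+(u[0]-.5 if near else u[-1]+.5),v))
    l=cv2.fitLine(onplane(c,E,.003)[:,:2].astype(np.float32),cv2.DIST_HUBER,0,.01,.01).ravel(); print("edge",l); W.append(l)
E=[(u,max(np.where(m[225:260,u])[0])+225.5) for u in list(range(315,335,2))+list(range(395,408,2))]
e=cv2.fitLine(onplane(c,E,.003)[:,:2].astype(np.float32),cv2.DIST_HUBER,0,.01,.01).ravel(); print("end",e)
# average direction of long edges, centre lines
d=np.mean([np.sign(l[1])*l[:2] for l in W],0); d/=np.linalg.norm(d); n=np.array([d[1],-d[0]])
off=[n@l[2:] for l in W]; print("width",off[1]-off[0]); yc=d@e[2:]
ce=n*np.mean(off)+d*(yc+.230); an=ce-.155*d; print("mat",ce,"anvil",an,"yaw",np.degrees(np.arctan2(-d[0],d[1])))
s=np.array(r[0])-an; print("stick in anvil",n@s,d@s)
a=blob(c,[0,0,140],[179,40,255],(336,120,420,240)); print("anvil top",cen(a),a.min(0),a.max(0),onplane(c,[cen(a)],.049))
plan([(.414,.337,.25,-78)])
E
```

```text
stick ((0.48978567123413086, -0.1480272263288498), (0.13542775809764862, 0.01960689388215542), 84.7437515258789)
edge [ 0.09690867  0.99529326  0.54409784 -0.04674085]
edge [ 0.10420179  0.9945562   0.6611581  -0.05570748]
end [ 0.9953458  -0.09636802  0.58141655 -0.23183487]
width 0.11736852
mat [ 0.60747194 -0.00329652] anvil [ 0.5918858  -0.15751089] yaw -5.7711825
stick in anvil -0.10253626767127133 -0.0008311749631921828
anvil top [374.97415377 183.59972317] [339. 129.] [412. 239.] [[ 0.59268628 -0.15718571  0.049     ]]
(0.414, 0.337, 0.25, -78) [0.983, -0.257, -0.004, 0.004, -0.001, 0.994] rows 8
(0.414, 0.337, 0.25, -78) [0.322, -0.546, -0.001, 0.002, -0.0, 0.62] rows 5
```

Emit:
step_arm([
  [0.983, -0.257, -0.004, 0, 0, 0.994, -1],
  [0.983, -0.257, -0.004, 0, 0, 0.994, -1],
  [0.983, -0.257, -0.004, 0, 0, 0.994, -1],
  [0.983, -0.257, -0.004, 0, 0, 0.994, -1],
  [0.983, -0.257, -0.004, 0, 0, 0.994, -1],
  [0.983, -0.257, -0.004, 0, 0, 0.994, -1],
  [0.983, -0.257, -0.004, 0, 0, 0.994, -1],
  [0.983, -0.257, -0.004, 0, 0, 0.994, -1],
])

```text
time_s: 6.72
position: [0.4422, 0.1508, 0.2468]
tcp_rot: [[0.77, 0.638, -0.005], [0.638, -0.77, -0.001], [-0.004, -0.003, -1.0]]
force: [0.8, -0.3, 0.4]
opening: 1.0
grasp_force: 0.0
```

Emit:
step_arm([
  [0.322, -0.546, 0, 0, 0, 0.62, -1],
  [0.322, -0.546, 0, 0, 0, 0.62, -1],
  [0.322, -0.546, 0, 0, 0, 0.62, -1],
  [0.322, -0.546, 0, 0, 0, 0.62, -1],
  [0.322, -0.546, 0, 0, 0, 0.62, -1],
  [0.322, -0.546, 0, 0, 0, 0.62, -1],
  [0.322, -0.546, 0, 0, 0, 0.62, -1],
  [0.322, -0.546, 0, 0, 0, 0.62, -1],
])

```text
time_s: 7.38
position: [0.412, 0.3365, 0.247]
tcp_rot: [[0.978, 0.21, -0.004], [0.21, -0.978, -0.003], [-0.004, 0.002, -1.0]]
force: [-0.8, 0.0, -0.1]
opening: 0.998
grasp_force: 0.0
```

```bash
python3 - <<'E'
from h import *
c=cam("wrist"); cv2.imwrite("pics/w5.png",c["im"][:,:,::-1]); np.save("w5.npy",c,allow_pickle=True)
print(c["s"]["position"],c["s"]["qvel"].round(1))
E
```

```text
[0.41200136 0.33646809 0.24701649] [-2.1 -1.   0.2  0.   0.   0.3]
```

View pics/w5.png

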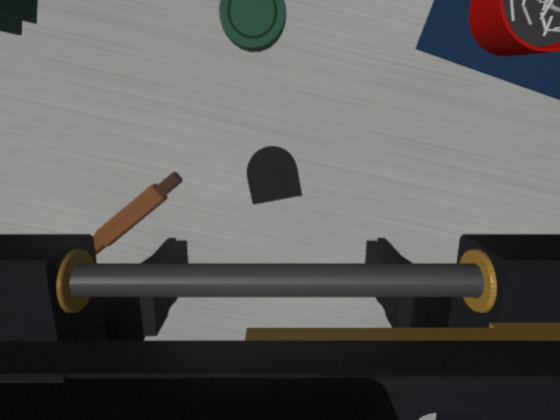

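The black heel is at (273,177), with its straight edge from (253,204) to (302,195). The green tin is at (253,12), well clear of the reach.

```bash
python3 - <<'E'
from h import *
def D(c,lo,hi,win,z):
    b=blob(c,lo,hi,win); w=onplane(c,b,z)[:,:2].astype(np.float32); r=cv2.minAreaRect(w)
    a=r[2]
    while a>45:a-=90
    M=cv2.moments(w); cm=np.array([M["m10"],M["m01"]])/M["m00"]; print(r[0],r[1],"yaw",a,"centroid in own frame",tgt(0)[:2,:2].T.shape and Ro.from_euler("z",-a,degrees=True).as_matrix()[:2,:2]@(cm-r[0]))
    return np.array(r[0]),a,cen(b)
c=np.load("w5.npy",allow_pickle=True).item()
p,a,uv=D(c,[0,0,0],[179,255,62],(235,130,315,220),.013)
t=cam("top"); bt=blob(t,[0,0,0],[179,255,62],(145,258,180,292)); q=tri(c,uv,t,cen(bt)); print("tri",q)
# approach: grasp 8 mm behind centre
u=np.array([np.cos(np.radians(a)),np.sin(np.radians(a))]); g=p-.008*u
plan([(*g,.08,a-90),(*g,.028,a-90)]); print(g,a)
E
```

```text
(0.4190785884857178, 0.34266167879104614) (0.05651697516441345, 0.05268215015530586) yaw 22.836084365844727 centroid in own frame [-2.48518906e-03 -9.75133532e-05]
tri [0.42161022 0.33951525 0.02302816]
(np.float64(0.411705637166066), np.float64(0.33955691006567457), 0.08, -67.16391563415527) [0.0, -0.014, 0.559, 0.001, 0.004, -0.242] rows 5
(np.float64(0.411705637166066), np.float64(0.33955691006567457), 0.028, -67.16391563415527) [0.0, -0.0, 0.174, 0.0, -0.0, -0.0] rows 2
[0.41170564 0.33955691] 22.836084365844727
```

Emit:
step_arm([
  [0, -0.014, 0.559, 0.001, 0.004, -0.242, -1],
  [0, -0.014, 0.559, 0.001, 0.004, -0.242, -1],
  [0, -0.014, 0.559, 0.001, 0.004, -0.242, -1],
  [0, -0.014, 0.559, 0.001, 0.004, -0.242, -1],
  [0, -0.014, 0.559, 0.001, 0.004, -0.242, -1],
  [0, -0.014, 0.559, 0.001, 0.004, -0.242, -1],
  [0, -0.014, 0.559, 0.001, 0.004, -0.242, -1],
  [0, -0.014, 0.559, 0.001, 0.004, -0.242, -1],
])

```text
time_s: 8.15
position: [0.4147, 0.3419, 0.0846]
tcp_rot: [[0.922, 0.388, 0.008], [0.388, -0.922, 0.005], [0.01, -0.001, -1.0]]
force: [0.0, 0.7, -0.5]
opening: 0.997
grasp_force: 0.0
```

```bash
cat >> h.py <<'E'
def D(c,lo,hi,win,z):
    b=blob(c,lo,hi,win); w=onplane(c,b,z)[:,:2].astype(np.float32); r=cv2.minAreaRect(w)
    a=r[2]
    while a>45:a-=90
    M=cv2.moments(w); cm=np.array([M["m10"],M["m01"]])/M["m00"]
    print("D centre",r[0],r[1],"yaw",a,"uv",cen(b),"centroid off",Ro.from_euler("z",-a,degrees=True).as_matrix()[:2,:2]@(cm-r[0]))
    return np.array(r[0]),a,cen(b)
E
python3 - <<'E'
from h import *
c=cam("wrist"); print(c["s"]["position"])
b=blob(c,[0,0,0],[179,255,62],(180,60,365,232)); w=onplane(c,b,.014)[:,:2]
R=c["s"]["tcp_rot"][:2,:2]; l=(w-c["s"]["position"][:2])@R
print("in tool xy mm",(l.min(0)*1e3).round(1),(l.max(0)*1e3).round(1),b.min(0),b.max(0))
plan([(.4117,.3396,.028,-67.2)])
E
```

```text
[0.41468385 0.34193028 0.08456704]
in tool xy mm [ -1.  -25.4] [33.8 27.6] [236. 175.] [322. 231.]
(0.4117, 0.3396, 0.028, -67.2) [-0.014, 0.004, 0.189, -0.001, -0.013, 0.001] rows 2
```

Emit:
step_arm([
  [-0.01, 0.002, 0.185, 0, -0.004, 0, -1],
  [-0.01, 0.002, 0.185, 0, -0.004, 0, -1],
  [-0.01, 0.002, 0.185, 0, -0.004, 0, -1],
  [-0.01, 0.002, 0.185, 0, -0.004, 0, -1],
  [-0.01, 0.002, 0.185, 0, -0.004, 0, 1],
  [-0.01, 0.002, 0.185, 0, -0.004, 0, 1],
  [-0.01, 0.002, 0.185, 0, -0.004, 0, 1],
  [-0.01, 0.002, 0.185, 0, -0.004, 0, 1],
])

```text
time_s: 8.87
position: [0.4105, 0.3401, 0.0268]
tcp_rot: [[0.921, 0.389, 0.001], [0.389, -0.921, 0.001], [0.002, -0.001, -1.0]]
force: [-0.1, -0.1, 0.5]
opening: 0.783
grasp_force: 0.0
```

Emit:
step_arm([
  [0, 0, 0, 0, 0, 0, 1],
  [0, 0, 0, 0, 0, 0, 1],
  [0, 0, 0, 0, 0, 0, 1],
  [0, 0, 0, 0, 0, 0, 1],
  [0, 0, 0, 0, 0, 0, 1],
])

```text
time_s: 9.28
position: [0.4101, 0.3398, 0.026]
tcp_rot: [[0.921, 0.389, 0.0], [0.389, -0.921, 0.0], [0.0, -0.0, -1.0]]
force: [-0.1, -0.6, 4.5]
opening: 0.616
grasp_force: 30.0
```

```bash
python3 - <<'E'
from h import *
s=read_state(); p=s["position"]; a=np.degrees(np.arctan2(*s["tcp_rot"][1::-1,1])); print(p,a,s["opening"],s["grasp_force"],s["force"])
print(s["tcp_rot"].round(4))
g=np.array([.592,-.159])-.008*np.array([.995,-.1])
plan([(p[0],p[1],.25,a),(*g,.25,-95.7)])
E
```

```text
[0.41010715 0.33980792 0.02604145] -67.10949983780101 0.616225914863436 29.999618123983964 [-0.08861999 -0.63588554  4.45725567]
[[ 9.212e-01  3.890e-01  0.000e+00]
 [ 3.890e-01 -9.212e-01  5.000e-04]
 [ 2.000e-04 -4.000e-04 -1.000e+00]]
(np.float64(0.4101071517356514), np.float64(0.339807915622721), 0.25, np.float64(-67.10949983780101)) [0.0, -0.0, -0.747, -0.001, -0.0, -0.0] rows 6
(np.float64(0.58404), np.float64(-0.1582), 0.25, -95.7) [-0.062, 0.983, 0.001, 0.0, -0.0, 0.356] rows 8
(np.float64(0.58404), np.float64(-0.1582), 0.25, -95.7) [0.165, 0.755, 0.0, 0.0, -0.0, 0.279] rows 6
```

Emit:
step_arm([
  [0, 0, -0.747, 0, 0, 0, 1],
  [0, 0, -0.747, 0, 0, 0, 1],
  [0, 0, -0.747, 0, 0, 0, 1],
  [0, 0, -0.747, 0, 0, 0, 1],
  [0, 0, -0.747, 0, 0, 0, 1],
  [0, 0, -0.747, 0, 0, 0, 1],
])

```text
time_s: 9.78
position: [0.4122, 0.341, 0.2555]
tcp_rot: [[0.921, 0.389, 0.008], [0.389, -0.921, 0.005], [0.01, -0.001, -1.0]]
force: [1.1, -0.1, -0.1]
opening: 0.616
grasp_force: 30.0
```

Emit:
step_arm([
  [-0.062, 0.983, 0, 0, 0, 0.356, 1],
  [-0.062, 0.983, 0, 0, 0, 0.356, 1],
  [-0.062, 0.983, 0, 0, 0, 0.356, 1],
  [-0.062, 0.983, 0, 0, 0, 0.356, 1],
  [-0.062, 0.983, 0, 0, 0, 0.356, 1],
  [-0.062, 0.983, 0, 0, 0, 0.356, 1],
  [-0.062, 0.983, 0, 0, 0, 0.356, 1],
  [-0.062, 0.983, 0, 0, 0, 0.356, 1],
])

```text
time_s: 10.45
position: [0.5107, 0.0546, 0.2497]
tcp_rot: [[0.994, 0.113, 0.003], [0.113, -0.994, -0.003], [0.003, 0.003, -1.0]]
force: [0.4, 0.3, 0.3]
opening: 0.614
grasp_force: 30.0
```

Emit:
step_arm([
  [0.165, 0.755, 0, 0, 0, 0.279, 1],
  [0.165, 0.755, 0, 0, 0, 0.279, 1],
  [0.165, 0.755, 0, 0, 0, 0.279, 1],
  [0.165, 0.755, 0, 0, 0, 0.279, 1],
  [0.165, 0.755, 0, 0, 0, 0.279, 1],
  [0.165, 0.755, 0, 0, 0, 0.279, 1],
  [0.165, 0.755, 0, 0, 0, 0.279, 1],
  [0.165, 0.755, 0, 0, 0, 0.279, 1],
])

```text
time_s: 11.12
position: [0.5836, -0.159, 0.2487]
tcp_rot: [[0.995, -0.102, -0.002], [-0.102, -0.995, 0.002], [-0.002, -0.002, -1.0]]
force: [-0.5, -0.2, 0.5]
opening: 0.619
grasp_force: 30.0
```

```bash
python3 - <<'E'
from h import *
c=cam("wrist"); cv2.imwrite("pics/w6.png",c["im"][:,:,::-1]); np.save("w6.npy",c,allow_pickle=True)
print(c["s"]["position"],c["s"]["qvel"].round(1),c["s"]["opening"],c["s"]["grasp_force"])
E
```

```text
[ 0.5835686  -0.15895238  0.24872332] [ 2.2 -1.2  2.4  0.6  0.6 -0. ] 0.6186330123067466 29.999307618509192
```

View pics/w6.png

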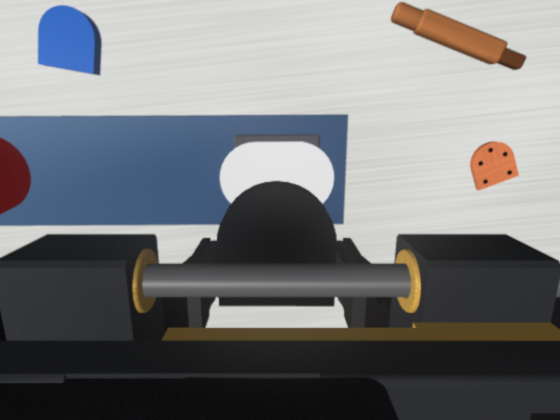

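The heel is held level, its front at (277,182). The anvil top spans columns 220–334 and the mat's end is at (345,115–223). The copper plate is at (494,165). I'll refine the anvil and plate positions from this view.

```bash
python3 - <<'E'
from h import *
c=np.load("w6.npy",allow_pickle=True).item(); P=c["s"]["position"]; R=c["s"]["tcp_rot"]
m=cv2.inRange(c["hsv"],np.array([100,90,20]),np.array([125,255,255]))
def line(E,z=.003): return cv2.fitLine(onplane(c,E,z)[:,:2].astype(np.float32),cv2.DIST_HUBER,0,.01,.01).ravel()
us=list(range(40,215,4))
far=line([(u,100+np.where(m[100:140,u])[0][0]-.5) for u in us]); near=line([(u,200+np.where(m[200:235,u])[0][-1]+.5) for u in us])
end=line([(320+np.where(m[v,320:360])[0][-1]+.5,v) for v in range(120,220,3)])
d=np.mean([np.sign(l[1])*l[:2] for l in(far,near)],0);d/=np.linalg.norm(d);n=np.array([d[1],-d[0]])
print("width",n@(far-near)[2:],"yaw",np.degrees(np.arctan2(-d[0],d[1])))
ce=n*(n@(far+near)[2:]/2)+d*(d@end[2:]+.230); an=ce-.155*d; print("mat",ce,"anvil",an)
a=blob(c,[0,0,140],[179,40,255],(205,135,340,232)); w=onplane(c,a,.049)[:,:2]; print("anvil top y mid",((w@d).min()+(w@d).max())/2 ,"vs",an@d,"extent",np.ptp(w@d),"far edge",(w@n).max()-.035,"vs",an@n)
k=blob(c,[0,0,0],[179,255,62],(216,150,338,236)); k=k[k[:,1]<232]; w=onplane(c,k,P[2]-.012)-P; l=w@R; print("heel in tool: front",l[:,0].max(),"lat",(l[:,1].min()+l[:,1].max())/2,np.ptp(l[:,1]))
p,a,uv=D(c,[0,80,60],[14,255,255],(460,130,530,200),.006)
t=cam("top"); b=blob(t,[0,80,60],[12,255,255],(415,200,440,230)); print("plate tri",tri(c,uv,t,cen(b)))
E
```

```text
width 0.11726183 yaw -5.802305
mat [ 0.6078702  -0.00415061] anvil [ 0.5922003 -0.1583565]
anvil top y mid -0.09909127769153761 vs -0.09767592 extent 0.10944550694253154 far edge 0.6063669981035501 vs 0.6051755
heel in tool: front 0.03921989756064478 lat -2.3641560936624867e-05 0.05065780662661261
D centre (0.5786723494529724, -0.3909969627857208) (0.04649022966623306, 0.0463385209441185) yaw 16.234046936035156 uv [492.45292542 164.35105068] centroid off [-0.00191121  0.00017634]
plate tri [ 0.57709424 -0.39346809  0.00365766]
```

Emit:
step_arm([
  [0, -0.003, 0.45, 0, 0, 0, 1],
  [0, -0.003, 0.45, 0, 0, 0, 1],
  [0, -0.003, 0.45, 0, 0, 0, 1],
  [0, -0.003, 0.45, 0, 0, 0, 1],
  [0, -0.003, 0.5, 0, 0, 0, 1],
  [0, -0.003, 0.53, 0, 0, 0, 1],
  [0, -0.003, 0.53, 0, 0, 0, 1],
  [0, -0.003, 0.53, 0, 0, 0, 1],
])

```text
time_s: 11.88
position: [0.5843, -0.1567, 0.0917]
tcp_rot: [[0.995, -0.098, 0.001], [-0.098, -0.995, 0.0], [0.001, -0.0, -1.0]]
force: [0.5, 0.2, -0.3]
opening: 0.617
grasp_force: 30.0
```

```bash
python3 - <<'E'
from h import *
print(read_state()["force"]); plan([(.583,-.158,.076,-95.8)])
E
```

```text
[ 0.49586813  0.19508507 -0.33890125]
(0.583, -0.158, 0.076, -95.8) [-0.004, 0.005, 0.052, -0.0, -0.001, 0.004] rows 1
```

Emit:
step_arm([
  [-0.004, 0.005, 0.03, 0, 0, 0.004, 1],
  [-0.004, 0.005, 0.05, 0, 0, 0.004, 1],
  [-0.004, 0.005, 0.05, 0, 0, 0.004, 1],
  [-0.004, 0.005, 0.05, 0, 0, 0.004, 1],
])

```text
time_s: 12.22
position: [0.5823, -0.1586, 0.0757]
tcp_rot: [[0.995, -0.102, -0.0], [-0.102, -0.995, 0.001], [-0.001, -0.001, -1.0]]
force: [-0.0, -0.1, -0.2]
opening: 0.617
grasp_force: 30.0
```

Emit:
step_arm([
  [0, 0, 0, 0, 0, 0, -0.5],
  [0, 0, 0, 0, 0, 0, -0.5],
  [0, 0, 0, 0, 0, 0, -0.5],
  [0, 0, 0, 0, 0, 0, -0.5],
])

```text
time_s: 12.55
position: [0.5827, -0.1587, 0.076]
tcp_rot: [[0.995, -0.102, 0.0], [-0.102, -0.995, 0.0], [0.0, -0.0, -1.0]]
force: [-0.1, 0.5, -0.1]
opening: 0.739
grasp_force: 0.0
```

Emit:
step_arm([
  [0, 0, -0.55, 0, 0, 0, -0.5],
  [0, 0, -0.55, 0, 0, 0, -0.5],
  [0, 0, -0.55, 0, 0, 0, -1],
  [0, 0, -0.55, 0, 0, 0, -1],
  [0, 0, -0.55, 0, 0, 0, -1],
  [0, 0, -0.55, 0, 0, 0, -1],
  [0, 0, -0.55, 0, 0, 0, -1],
])

```text
time_s: 13.13
position: [0.582, -0.1583, 0.2405]
tcp_rot: [[0.995, -0.102, -0.001], [-0.102, -0.995, 0.001], [-0.001, -0.001, -1.0]]
force: [-0.4, 0.8, -0.1]
opening: 0.981
grasp_force: 0.0
```

```bash
python3 - <<'E'
from h import *
c=cam("wrist"); cv2.imwrite("pics/w7.png",c["im"][:,:,::-1]); np.save("w7.npy",c,allow_pickle=True)
print(c["s"]["position"])
D(c,[0,0,0],[179,255,62],(216,120,338,236),.063)
plan([(.578,-.39,.2,-75)])
E
```

```text
[ 0.58197291 -0.15833332  0.24050806]
D centre (0.5915782451629639, -0.15949174761772156) (0.052262067794799805, 0.05579216778278351) yaw -5.854713439941406 uv [276.48590865 184.2143397 ] centroid off [-2.57652543e-03  1.15178538e-05]
(0.578, -0.39, 0.2, -75) [0.068, 0.77, 0.13, -0.003, 0.003, -0.464] rows 6
```

View pics/w7.png

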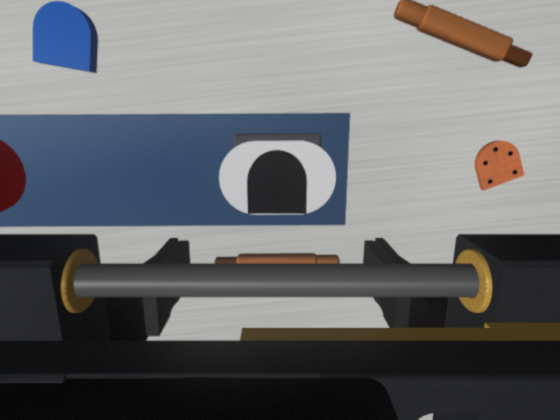

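The heel lies flat on the anvil top at (277,182), centred left to right. I'll check its centring in depth against the top's outline and head for the plate.

```bash
python3 - <<'E'
from h import *
c=np.load("w7.npy",allow_pickle=True).item()
h=c["hsv"]; print([h[v,277].tolist() for v in range(140,152,2)],[h[v,u].tolist() for v,u in((180,228),(214,277),(218,277))])
d=np.array([.101,.9949]);n=np.array([d[1],-d[0]])
a=blob(c,[0,0,140],[179,60,255],(210,130,345,222)); w=onplane(c,a,.049)[:,:2]
print("anvil rows",a.min(0),a.max(0)); A=n*((w@n).min()+(w@n).max())/2+d*((w@d).min()+(w@d).max())/2; print("anvil",A,np.ptp(w@n),np.ptp(w@d)); e=np.array([.5916,-.1595])-A; print("heel off n,d",e@n,e@d)
E
```

```text
[[110, 6, 127], [120, 3, 197], [120, 1, 197], [120, 3, 199], [120, 3, 197], [120, 5, 99]] [[120, 3, 196], [109, 19, 150], [107, 117, 98]]
anvil rows [219. 141.] [335. 213.]
anvil [ 0.59312181 -0.16009413] 0.06835179066933406 0.10954050847294419
heel off n,d -0.0015740516474349643 0.0004373996894133212
```

Emit:
step_arm([
  [0.068, 0.77, 0.13, 0, 0, -0.464, -1],
  [0.068, 0.77, 0.13, 0, 0, -0.464, -1],
  [0.068, 0.77, 0.13, 0, 0, -0.464, -1],
  [0.068, 0.77, 0.13, 0, 0, -0.464, -1],
  [0.068, 0.77, 0.13, 0, 0, -0.464, -1],
  [0.068, 0.77, 0.13, 0, 0, -0.464, -1],
  [0.068, 0.77, 0.13, 0, 0, -0.464, -1],
  [0.068, 0.77, 0.13, 0, 0, -0.464, -1],
])

```text
time_s: 13.85
position: [0.5775, -0.3914, 0.1979]
tcp_rot: [[0.967, 0.256, -0.004], [0.256, -0.967, 0.005], [-0.003, -0.006, -1.0]]
force: [-0.4, 0.9, 0.2]
opening: 1.0
grasp_force: 0.0
```

Emit:
step_arm([
  [0, 0, 0, 0, 0, 0, -1],
  [0, 0, 0, 0, 0, 0, -1],
])

```text
time_s: 14.02
position: [0.579, -0.3885, 0.2005]
tcp_rot: [[0.966, 0.26, -0.002], [0.26, -0.966, 0.003], [-0.001, -0.003, -1.0]]
force: [0.4, 0.5, 0.2]
opening: 1.003
grasp_force: 0.0
```

```bash
python3 - <<'E'
from h import *
c=cam("wrist"); cv2.imwrite("pics/w8.png",c["im"][:,:,::-1]); np.save("w8.npy",c,allow_pickle=True)
print(c["s"]["position"])
D(c,[0,80,60],[14,255,255],(200,90,350,235),.006)
E
```

```text
[ 0.57898545 -0.38852962  0.20051341]
D centre (0.5792343616485596, -0.3927205801010132) (0.04581509903073311, 0.043684884905815125) yaw 15.142804145812988 uv [281.47429386 191.74757195] centroid off [-0.00224617  0.00011043]
```

View pics/w8.png

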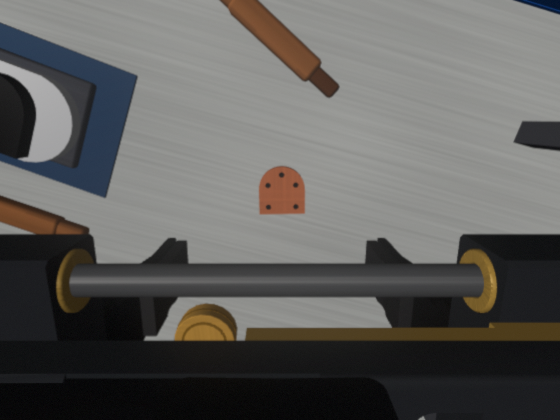

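The plate is at (282,192) with its edges parallel to the jaws, and the heel sits within 2 mm of the anvil's centre. Descending on the plate.

```bash
python3 - <<'E'
from h import *
plan([(.5724,-.3945,.07,-75),(.5724,-.3945,.0265,-75)])
E
```

```text
(0.5724, -0.3945, 0.07, -75) [-0.027, 0.014, 0.437, -0.003, 0.001, 0.002] rows 4
(0.5724, -0.3945, 0.0265, -75) [-0.0, 0.0, 0.145, 0.0, -0.0, 0.0] rows 2
```

Emit:
step_arm([
  [-0.027, 0.014, 0.437, -0.002, 0.001, 0.002, -1],
  [-0.027, 0.014, 0.437, -0.002, 0.001, 0.002, -1],
  [-0.027, 0.014, 0.437, -0.002, 0.001, 0.002, -1],
  [-0.027, 0.014, 0.437, -0.002, 0.001, 0.002, -1],
  [-0.027, 0.014, 0.437, -0.002, 0.001, 0.002, -1],
  [-0.027, 0.014, 0.437, -0.002, 0.001, 0.002, -1],
  [-0.027, 0.014, 0.437, -0.002, 0.001, 0.002, -1],
])

```text
time_s: 14.65
position: [0.5746, -0.3977, 0.0739]
tcp_rot: [[0.966, 0.258, 0.006], [0.258, -0.966, -0.005], [0.004, 0.006, -1.0]]
force: [0.5, 0.0, -0.0]
opening: 0.996
grasp_force: 0.0
```

```bash
python3 - <<'E'
from h import *
c=cam("wrist"); P=c["s"]["position"]; print(P)
b=blob(c,[0,80,60],[14,255,255],(190,60,360,232)); b=b[b[:,1]<230]; l=(onplane(c,b,.006)-P)@c["s"]["tcp_rot"]
print("front",l[:,0].max(),"lat",l[:,1].min(),l[:,1].max())
plan([(.5724,-.3945,.0265,-75)])
E
```

```text
[ 0.57464853 -0.39768164  0.07391886]
front 0.028175759788147008 lat -0.026058697110736113 0.017816472403936974
(0.5724, -0.3945, 0.0265, -75) [-0.005, -0.014, 0.159, 0.009, -0.005, -0.001] rows 2
```

Emit:
step_arm([
  [-0.005, -0.009, 0.13, 0, 0, 0, -1],
  [-0.005, -0.009, 0.155, 0, 0, 0, -1],
  [-0.005, -0.009, 0.155, 0, 0, 0, -1],
  [-0.005, -0.009, 0.155, 0, 0, 0, -1],
  [-0.005, -0.009, 0.155, 0, 0, 0, 1],
  [-0.005, -0.009, 0.155, 0, 0, 0, 1],
  [-0.005, -0.009, 0.155, 0, 0, 0, 1],
  [-0.005, -0.009, 0.155, 0, 0, 0, 1],
])

```text
time_s: 15.37
position: [0.5707, -0.3939, 0.0255]
tcp_rot: [[0.966, 0.257, 0.001], [0.257, -0.966, -0.0], [0.001, 0.001, -1.0]]
force: [-0.1, 1.9, 7.3]
opening: 0.783
grasp_force: 3.1
```

Emit:
step_arm([
  [0, 0, 0, 0, 0, 0, 1],
  [0, 0, 0, 0, 0, 0, 1],
  [0, 0, 0, 0, 0, 0, 1],
  [0, 0, 0, 0, 0, 0, 1],
  [0, 0, 0, 0, 0, 0, 1],
  [0, 0, 0, 0, 0, 0, 1],
])

```text
time_s: 15.87
position: [0.5707, -0.394, 0.0255]
tcp_rot: [[0.966, 0.257, 0.002], [0.257, -0.966, -0.0], [0.001, 0.001, -1.0]]
force: [-0.5, 2.4, 7.0]
opening: 0.494
grasp_force: 30.7
```

```bash
python3 - <<'E'
from h import *
s=read_state(); p=s["position"]; a=np.degrees(np.arctan2(*s["tcp_rot"][1::-1,1])); print(p,a,s["opening"],s["grasp_force"],s["force"])
u=np.array([np.cos(np.radians(a+90)),np.sin(np.radians(a+90))]); o=np.array([.5792,-.3927])-p[:2]; print("plate centre ahead",o@u)
g=np.array([.592,-.1595])-(o@u)*np.array([.9949,-.101]); print(g)
plan([(p[0],p[1],.2,a),(*g,.2,-95.8)])
E
```

```text
[ 0.57074771 -0.39401635  0.02548127] -75.08051855401138 0.49415721094226256 30.688950573967304 [-0.45592606  2.37409283  6.99848974]
plate centre ahead 0.008506258002612926
[ 0.58353712 -0.15864087]
(np.float64(0.5707477128960136), np.float64(-0.3940163504475392), 0.2, np.float64(-75.08051855401138)) [0.001, 0.001, -0.582, 0.001, -0.002, 0.0] rows 5
(np.float64(0.5835371239132003), np.float64(-0.1586408679417361), 0.2, -95.8) [0.243, -0.748, 0.0, 0.0, 0.0, 0.46] rows 6
```

Emit:
step_arm([
  [0, 0, -0.582, 0, 0, 0, 1],
  [0, 0, -0.582, 0, 0, 0, 1],
  [0, 0, -0.582, 0, 0, 0, 1],
  [0, 0, -0.582, 0, 0, 0, 1],
  [0, 0, -0.582, 0, 0, 0, 1],
  [0, 0, -0.582, 0, 0, 0, 1],
])

```text
time_s: 16.37
position: [0.5722, -0.3961, 0.2039]
tcp_rot: [[0.966, 0.258, 0.008], [0.258, -0.966, -0.008], [0.006, 0.01, -1.0]]
force: [-0.4, -0.1, -0.5]
opening: 0.499
grasp_force: 30.0
```

Emit:
step_arm([
  [0.243, -0.748, 0, 0, 0, 0.46, 1],
  [0.243, -0.748, 0, 0, 0, 0.46, 1],
  [0.243, -0.748, 0, 0, 0, 0.46, 1],
  [0.243, -0.748, 0, 0, 0, 0.46, 1],
  [0.243, -0.748, 0, 0, 0, 0.46, 1],
  [0.243, -0.748, 0, 0, 0, 0.46, 1],
  [0.243, -0.748, 0, 0, 0, 0.46, 1],
  [0.243, -0.748, 0, 0, 0, 0.46, 1],
])

```text
time_s: 17.03
position: [0.5815, -0.1563, 0.1963]
tcp_rot: [[0.995, -0.097, -0.003], [-0.097, -0.995, 0.001], [-0.003, -0.0, -1.0]]
force: [-0.1, -0.1, -0.2]
opening: 0.499
grasp_force: 30.0
```

Emit:
step_arm([
  [0, 0, 0.28, 0, 0, 0, 1],
  [0, 0, 0.28, 0, 0, 0, 1],
  [0, 0, 0.28, 0, 0, 0, 1],
  [0, 0, 0.28, 0, 0, 0, 1],
  [0, 0, 0.28, 0, 0, 0, 1],
])

```text
time_s: 17.45
position: [0.5835, -0.1602, 0.115]
tcp_rot: [[0.995, -0.102, 0.002], [-0.102, -0.995, -0.001], [0.002, 0.001, -1.0]]
force: [0.1, -0.1, -0.0]
opening: 0.503
grasp_force: 30.0
```

```bash
python3 - <<'E'
from h import *
c=cam("wrist"); cv2.imwrite("pics/w9.png",c["im"][:,:,::-1]);P=c["s"]["position"]; R=c["s"]["tcp_rot"]; print(P,c["s"]["opening"],c["s"]["grasp_force"])
b=blob(c,[0,80,60],[14,255,255],(190,60,360,232)); b=b[b[:,1]<230]; l=(onplane(c,b,P[2]-.0195)-P)@R
print("plate front",l[:,0].max(),"lat",l[:,1].min(),l[:,1].max())
k=blob(c,[0,0,0],[179,255,62],(180,100,380,232)); k=k[k[:,1]<230]; w=onplane(c,k,.063); l=(w-P)@R
print("heel front",l[:,0].max(),"lat",l[:,1].min(),l[:,1].max())
plan([(.5835,-.1586,.0888,-95.8)])
E
```

```text
[ 0.58350024 -0.16016921  0.11496416] 0.5031111755674239 30.00066787004471
plate front 0.032811338326308566 lat -0.021459552755611323 0.020959735263200458
heel front 0.03760453284111191 lat -0.02759557889718881 0.024535714150198683
(0.5835, -0.1586, 0.0888, -95.8) [-0.004, -0.006, 0.092, 0.003, -0.006, -0.001] rows 1
```

View pics/w9.png

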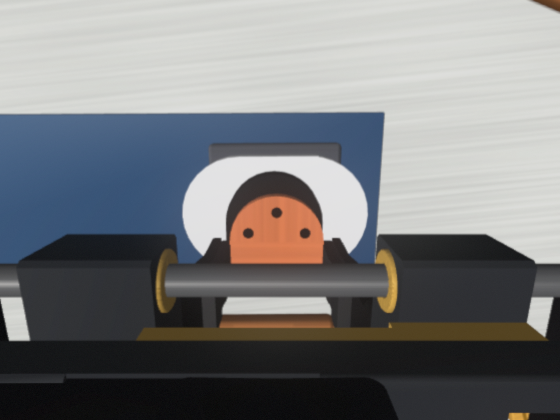

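The plate is held over the heel and centred on it within about 1–2 mm, with its straight edge square. Lowering and releasing.

Emit:
step_arm([
  [-0.002, -0.003, 0.06, 0, 0, 0, 1],
  [-0.002, -0.003, 0.085, 0, 0, 0, 1],
  [-0.002, -0.003, 0.085, 0, 0, 0, 1],
  [-0.002, -0.003, 0.085, 0, 0, 0, 1],
  [-0.002, -0.003, 0.085, 0, 0, 0, 1],
])

```text
time_s: 17.92
position: [0.5833, -0.1583, 0.0904]
tcp_rot: [[0.995, -0.101, 0.003], [-0.101, -0.995, -0.002], [0.004, 0.002, -1.0]]
force: [0.2, 0.5, -1.4]
opening: 0.498
grasp_force: 30.0
```

```bash
python3 - <<'E'
from h import *
s=read_state(); print(s["position"],s["force"],s["tcp_rot"].round(4)); plan([(.5835,-.1586,.0887,-95.8)])
E
```

```text
[ 0.58331266 -0.15826452  0.09043944] [ 0.22434479  0.45223315 -1.43153994] [[ 0.9949 -0.1008  0.0035]
 [-0.1007 -0.9949 -0.0021]
 [ 0.0037  0.0017 -1.    ]]
(0.5835, -0.1586, 0.0887, -95.8) [0.001, 0.001, 0.006, 0.002, -0.005, 0.0] rows 1
```

Emit:
step_arm([
  [0, 0, 0.005, 0, -0.004, 0, 1],
  [0, 0, 0.005, 0, -0.004, 0, 1],
  [0, 0, 0.005, 0, -0.004, 0, -0.3],
  [0, 0, 0.005, 0, -0.004, 0, -0.3],
  [0, 0, 0.005, 0, -0.004, 0, -0.3],
  [0, 0, 0.005, 0, -0.004, 0, -0.3],
])

```text
time_s: 18.42
position: [0.5828, -0.1579, 0.0875]
tcp_rot: [[0.995, -0.101, -0.001], [-0.101, -0.995, -0.001], [-0.001, 0.001, -1.0]]
force: [0.6, -0.9, 0.7]
opening: 0.632
grasp_force: 0.2
```

Emit:
step_arm([
  [0, 0, -0.2, 0, 0, 0, -0.3],
  [0, 0, -0.4, 0, 0, 0, -0.3],
  [0, 0, -0.53, 0, 0, 0, -1],
  [0, 0, -0.53, 0, 0, 0, -1],
  [0, 0, -0.53, 0, 0, 0, -1],
  [0, 0, -0.53, 0, 0, 0, -1],
  [0, 0, -0.53, 0, 0, 0, -1],
  [0, 0, -0.53, 0, 0, 0, -1],
])

```text
time_s: 19.08
position: [0.5813, -0.1568, 0.2441]
tcp_rot: [[0.995, -0.101, -0.007], [-0.101, -0.995, 0.002], [-0.007, -0.001, -1.0]]
force: [-0.1, 0.8, -0.5]
opening: 0.967
grasp_force: 0.0
```

```bash
python3 - <<'E'
from h import *
c=cam("wrist"); cv2.imwrite("pics/w10.png",c["im"][120:240,200:350,::-1].repeat(3,0).repeat(3,1)); print(c["s"]["position"])
D(c,[0,80,60],[14,255,255],(216,120,338,236),.069)
m=(cv2.inRange(c["hsv"],np.array([0,0,0]),np.array([179,255,62]))|cv2.inRange(c["hsv"],np.array([0,80,60]),np.array([14,255,255])))
c["hsv"]=np.where(m[...,None]>0,np.array([0,0,10],np.uint8),np.array([0,0,255],np.uint8)); D(c,[0,0,0],[179,255,62],(225,135,330,222),.063)
plan([(.412,-.36,.2,-60)])
E
```

```text
[ 0.58134203 -0.15683973  0.24409199]
D centre (0.5913480520248413, -0.15870793163776398) (0.04542609676718712, 0.048044413328170776) yaw -6.773185729980469 uv [277.23037739 182.7514708 ] centroid off [-2.13243079e-03  8.52287377e-05]
D centre (0.5911317467689514, -0.15891104936599731) (0.05216366425156593, 0.05622006580233574) yaw -6.897193908691406 uv [277.53517173 181.61492734] centroid off [-2.18465476e-03  1.83696773e-05]
(0.412, -0.36, 0.2, -60) [-0.493, 0.73, 0.149, -0.004, 0.008, -0.795] rows 7
```

View pics/w10.png

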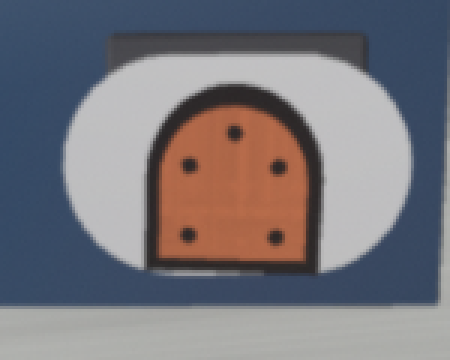

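The plate is centred on the heel with its straight edge parallel to the heel's, agreeing to within 0.5 mm in position. Now the brass tin.

Emit:
step_arm([
  [-0.493, 0.73, 0.149, -0.001, 0.002, -0.795, -1],
  [-0.493, 0.73, 0.149, -0.001, 0.002, -0.795, -1],
  [-0.493, 0.73, 0.149, -0.001, 0.002, -0.795, -1],
  [-0.493, 0.73, 0.149, -0.001, 0.002, -0.795, -1],
  [-0.493, 0.73, 0.149, -0.001, 0.002, -0.795, -1],
  [-0.493, 0.73, 0.149, -0.001, 0.002, -0.795, -1],
  [-0.493, 0.73, 0.149, -0.001, 0.002, -0.795, -1],
  [-0.493, 0.73, 0.149, -0.001, 0.002, -0.795, -1],
])

```text
time_s: 19.8
position: [0.4093, -0.3644, 0.1994]
tcp_rot: [[0.869, 0.495, -0.005], [0.495, -0.869, 0.001], [-0.004, -0.003, -1.0]]
force: [-0.9, 0.8, 0.5]
opening: 0.999
grasp_force: 0.0
```

Emit:
step_arm([
  [0, 0, 0, 0, 0, 0, -1],
  [0, 0, 0, 0, 0, 0, -1],
  [0, 0, 0, 0, 0, 0, -1],
])

```text
time_s: 20.05
position: [0.414, -0.3595, 0.2016]
tcp_rot: [[0.865, 0.501, -0.001], [0.501, -0.865, 0.001], [-0.001, -0.001, -1.0]]
force: [1.0, -0.4, 0.6]
opening: 0.997
grasp_force: 0.0
```

```bash
python3 - <<'E'
from h import *
c=cam("wrist"); print(c["s"]["position"],c["s"]["tcp_rot"].round(3))
b=blob(c,[10,100,50],[35,255,255],(180,60,370,232)); print(b.min(0),b.max(0),cen(b))
cv2.imwrite("pics/w11.png",c["im"][:,:,::-1])
for z in (.024,): 
    w=onplane(c,b,z)[:,:2].astype(np.float32); print("tin",z,cv2.minEnclosingCircle(w),cv2.fitEllipse(w))
E
```

```text
[ 0.41400611 -0.35947112  0.20159903] [[ 0.865  0.501 -0.001]
 [ 0.501 -0.865  0.001]
 [-0.001 -0.001 -1.   ]]
[240. 159.] [306. 225.] [272.9755766  192.33357611]
tin 0.024 ((0.41202524304389954, -0.3561888039112091), 0.03141665831208229) ((0.41193199157714844, -0.3562493622303009), (0.060001667588949203, 0.06164642423391342), 118.61443328857422)
```

View pics/w11.png

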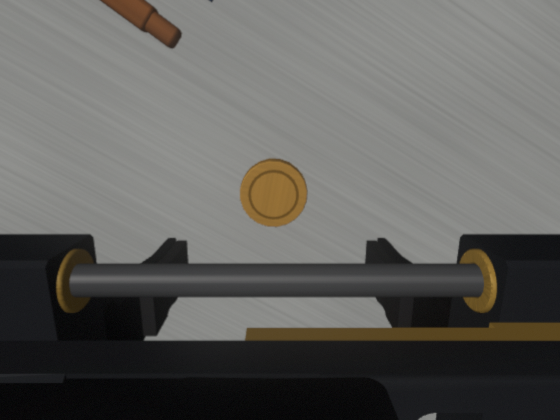

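The brass tin is at (273,192) between the jaws, matching the earlier two-view fix of (0.412, -0.359) at z 0.010.

```bash
python3 - <<'E'
from h import *
plan([(.412,-.356,.032,-60)])
E
```

```text
(0.412, -0.356, 0.032, -60) [-0.0, -0.013, 0.566, -0.0, 0.001, 0.002] rows 5
```

Emit:
step_arm([
  [0, -0.013, 0.4, 0, 0, 0.002, -1],
  [0, -0.013, 0.4, 0, 0, 0.002, -1],
  [0, -0.013, 0.4, 0, 0, 0.002, -1],
  [0, -0.013, 0.4, 0, 0, 0.002, -1],
  [0, -0.013, 0.5, 0, 0, 0.002, -1],
  [0, -0.013, 0.56, 0, 0, 0.002, -1],
  [0, -0.013, 0.56, 0, 0, 0.002, -1],
  [0, -0.013, 0.56, 0, 0, 0.002, -1],
])

```text
time_s: 20.77
position: [0.4124, -0.3573, 0.0352]
tcp_rot: [[0.866, 0.5, -0.0], [0.5, -0.866, -0.001], [-0.001, 0.001, -1.0]]
force: [-0.3, -0.1, -0.0]
opening: 1.004
grasp_force: 0.0
```

Emit:
step_arm([
  [0, 0, 0, 0, 0, 0, 1],
  [0, 0, 0, 0, 0, 0, 1],
  [0, 0, 0, 0, 0, 0, 1],
  [0, 0, 0, 0, 0, 0, 1],
  [0, 0, 0, 0, 0, 0, 1],
  [0, 0, 0, 0, 0, 0, 1],
  [0, 0, 0, 0, 0, 0, 1],
])

```text
time_s: 21.35
position: [0.4117, -0.3578, 0.035]
tcp_rot: [[0.867, 0.498, 0.0], [0.498, -0.867, -0.002], [-0.001, 0.002, -1.0]]
force: [-0.8, 0.9, 6.5]
opening: 0.702
grasp_force: 30.0
```

```bash
python3 - <<'E'
from h import *
s=read_state(); p=s["position"]; a=np.degrees(np.arctan2(*s["tcp_rot"][1::-1,1])); print(p,a,s["opening"],s["grasp_force"],s["force"])
g=np.array([.6077,-.0045])+p[:2]-np.array([.412,-.356]); print(g)
plan([(p[0],p[1],.2,a),(*g,.2,a)])
E
```

```text
[ 0.41169777 -0.35777956  0.03503988] -60.101030509295086 0.7019097831008487 30.0034099817276 [-0.84959083  0.8923629   6.53013881]
[ 0.60739777 -0.00627956]
(np.float64(0.411697773244581), np.float64(-0.35777956159412455), 0.2, np.float64(-60.101030509295086)) [-0.0, 0.001, -0.55, 0.002, 0.001, -0.0] rows 4
(np.float64(0.607397773244581), np.float64(-0.006279561594124572), 0.2, np.float64(-60.101030509295086)) [0.886, -0.532, 0.0, 0.0, -0.0, -0.0] rows 8
(np.float64(0.607397773244581), np.float64(-0.006279561594124572), 0.2, np.float64(-60.101030509295086)) [0.263, -0.159, 0.0, 0.0, -0.0, -0.0] rows 3
```

Emit:
step_arm([
  [0, 0, -0.55, 0, 0, 0, 1],
  [0, 0, -0.55, 0, 0, 0, 1],
  [0, 0, -0.55, 0, 0, 0, 1],
  [0, 0, -0.55, 0, 0, 0, 1],
  [0, 0, -0.55, 0, 0, 0, 1],
])

```text
time_s: 21.77
position: [0.4145, -0.361, 0.2066]
tcp_rot: [[0.867, 0.499, 0.009], [0.499, -0.867, -0.013], [0.001, 0.016, -1.0]]
force: [2.0, 0.3, -0.8]
opening: 0.701
grasp_force: 30.0
```

Emit:
step_arm([
  [0.886, -0.532, 0, 0, 0, 0, 1],
  [0.886, -0.532, 0, 0, 0, 0, 1],
  [0.886, -0.532, 0, 0, 0, 0, 1],
  [0.886, -0.532, 0, 0, 0, 0, 1],
  [0.886, -0.532, 0, 0, 0, 0, 1],
  [0.886, -0.532, 0, 0, 0, 0, 1],
  [0.886, -0.532, 0, 0, 0, 0, 1],
  [0.886, -0.532, 0, 0, 0, 0, 1],
])

```text
time_s: 22.43
position: [0.5635, -0.0819, 0.1981]
tcp_rot: [[0.865, 0.501, -0.0], [0.501, -0.865, 0.001], [0.0, -0.001, -1.0]]
force: [0.1, -1.1, 0.0]
opening: 0.705
grasp_force: 30.0
```

Emit:
step_arm([
  [0.263, -0.159, 0, 0, 0, 0, 1],
  [0.263, -0.159, 0, 0, 0, 0, 1],
  [0.263, -0.159, 0, 0, 0, 0, 1],
  [0.263, -0.159, 0, 0, 0, 0, 1],
  [0.263, -0.159, 0.3, 0, 0, 0, 1],
  [0.263, -0.159, 0.3, 0, 0, 0, 1],
  [0.263, -0.159, 0.3, 0, 0, 0, 1],
  [0.263, -0.159, 0.3, 0, 0, 0, 1],
])

```text
time_s: 23.1
position: [0.6033, -0.0066, 0.1053]
tcp_rot: [[0.867, 0.497, -0.01], [0.497, -0.868, 0.001], [-0.009, -0.006, -1.0]]
force: [0.5, -0.6, -0.6]
opening: 0.705
grasp_force: 30.0
```

```bash
python3 - <<'E'
from h import *
c=cam("wrist"); cv2.imwrite("pics/w12.png",c["im"][:,:,::-1]); print(c["s"]["position"])
plan([(.6077,-.0065,.039,-60.1)])
E
```

```text
[ 0.60328001 -0.00664016  0.10527417]
(0.6077, -0.0065, 0.039, -60.1) [0.007, 0.003, 0.229, -0.002, 0.005, -0.002] rows 2
```

View pics/w12.png

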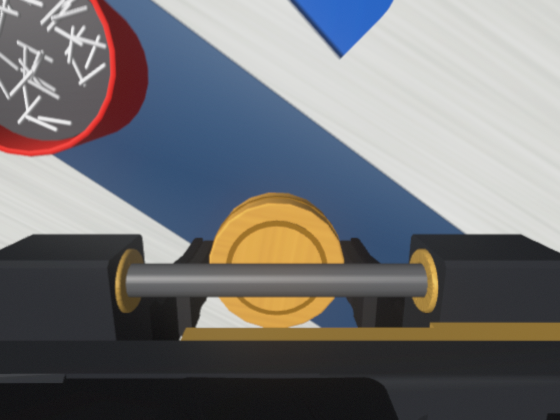

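The tin is held level over the middle of the mat, clear of the tub at left and the blue heel at top right.

Emit:
step_arm([
  [0.004, 0.003, 0.12, 0, 0, 0, 1],
  [0.004, 0.003, 0.2, 0, 0, 0, 1],
  [0.004, 0.003, 0.2, 0, 0, 0, 1],
  [0.004, 0.003, 0.2, 0, 0, 0, 1],
  [0.004, 0.003, 0.2, 0, 0, 0, 1],
  [0.004, 0.003, 0.2, 0, 0, 0, 1],
  [0.004, 0.003, 0.2, 0, 0, 0, 1],
])

```text
time_s: 23.73
position: [0.6099, -0.0065, 0.0511]
tcp_rot: [[0.867, 0.499, 0.004], [0.499, -0.867, -0.002], [0.002, 0.003, -1.0]]
force: [0.6, -0.0, -1.4]
opening: 0.706
grasp_force: 30.0
```

```bash
python3 - <<'E'
from h import *
plan([(.6077,-.0065,.0385,-60.1)])
E
```

```text
(0.6077, -0.0065, 0.0385, -60.1) [-0.007, -0.004, 0.042, 0.004, -0.003, 0.0] rows 1
```

Emit:
step_arm([
  [-0.005, -0.003, 0.02, 0, 0, 0, 1],
  [-0.005, -0.003, 0.036, 0, 0, 0, 1],
  [-0.005, -0.003, 0.039, 0, 0, 0, 1],
  [-0.005, -0.003, 0.039, 0, 0, 0, 1],
  [-0.005, -0.003, 0.039, 0, 0, 0, 1],
])

```text
time_s: 24.15
position: [0.6068, -0.0062, 0.0376]
tcp_rot: [[0.867, 0.499, -0.0], [0.499, -0.867, -0.001], [-0.001, 0.001, -1.0]]
force: [-1.6, 0.3, 5.3]
opening: 0.705
grasp_force: 30.0
```

Emit:
step_arm([
  [0, 0, 0, 0, 0, 0, -1],
  [0, 0, 0, 0, 0, 0, -1],
  [0, 0, 0, 0, 0, 0, -1],
  [0, 0, 0, 0, 0, 0, -1],
])

```text
time_s: 24.48
position: [0.6065, -0.0061, 0.0367]
tcp_rot: [[0.867, 0.498, -0.001], [0.498, -0.867, -0.001], [-0.001, 0.0, -1.0]]
force: [-0.7, -0.2, 0.0]
opening: 0.923
grasp_force: 0.0
```

Emit:
step_arm([
  [0, 0, -0.3, 0, 0, 0, -1],
  [0, 0, -0.5, 0, 0, 0, -1],
  [0, 0, -0.9, 0, 0, 0, -1],
  [0, 0, -0.9, 0, 0, 0, -1],
  [0, 0, -0.9, 0, 0, 0, -1],
  [0, 0, -0.9, 0, 0, 0, -1],
  [0, 0, -0.9, 0, 0, 0, -1],
  [0, 0, -0.9, 0, 0, 0, -1],
])

```text
time_s: 25.15
position: [0.6099, -0.0063, 0.3136]
tcp_rot: [[0.867, 0.499, 0.012], [0.499, -0.867, -0.003], [0.009, 0.009, -1.0]]
force: [0.1, 0.5, -0.6]
opening: 1.001
grasp_force: 0.0
```

Emit:
step_arm([
  [-0.2, 0.1, 0, 0, 0, 0, -1],
  [-0.2, 0.1, 0, 0, 0, 0, -1],
  [-0.2, 0.1, 0, 0, 0, 0, -1],
  [-0.2, 0.1, 0, 0, 0, 0, -1],
  [-0.2, 0.1, 0, 0, 0, 0, -1],
])

```text
time_s: 25.57
position: [0.5696, -0.0615, 0.3061]
tcp_rot: [[0.867, 0.498, -0.002], [0.498, -0.867, 0.0], [-0.001, -0.001, -1.0]]
force: [-0.1, 0.8, -0.6]
opening: 1.004
grasp_force: 0.0
```

```bash
python3 - <<'E'
from h import *
c=cam("wrist"); cv2.imwrite("pics/w13.png",c["im"][:,:,::-1]); print(c["s"]["position"],c["s"]["force"]); np.save("w13.npy",c,allow_pickle=True)
E
```

```text
[ 0.56962676 -0.06145986  0.30611193] [-0.14698535  0.77428991 -0.58545721]
```

View pics/w13.png

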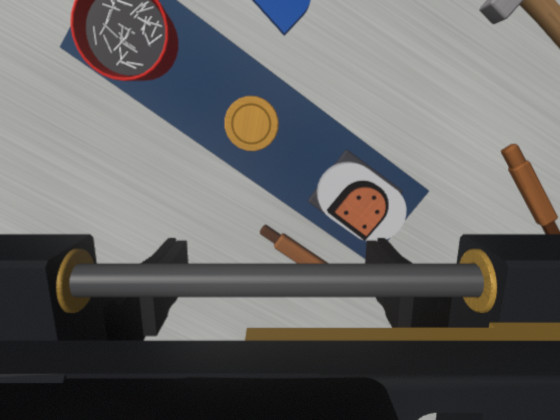

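All four parts are in place: tin at (251,123), stack on the anvil at (361,207), stick below it. The mat's corners are at (61,46) and (428,190). Last check: the tin's position relative to the mat.

```bash
python3 - <<'E'
from h import *
c=np.load("w13.npy",allow_pickle=True).item()
b=blob(c,[10,100,50],[35,255,255],(210,80,290,165)); T=np.array(cv2.minEnclosingCircle(onplane(c,b,.026)[:,:2].astype(np.float32))[0])
A,B=onplane(c,[(61,46.5),(428.5,190.5)],.003)[:,:2]; M=(A+B)/2
d=np.array([.101,.9949]);n=np.array([d[1],-d[0]])
print("tin",T,"mat",M,"diag",np.linalg.norm(A-B),(B-A)@n,(B-A)@d,"off",(T-M)@n,(T-M)@d)
t=cam("top"); b=blob(t,[10,100,60],[35,255,255],(270,185,310,225)); print("top tin",onplane(t,[cen(b)],.024))
q=blob(t,[100,50,20],[125,255,255],(195,170,385,245)); print("top mat",onplane(t,cv2.boxPoints(cv2.minAreaRect(q.astype(np.float32))),.003)[:,:2].mean(0))
E
```

```text
tin [ 0.60652709 -0.00554466] mat [ 0.60851362 -0.00640925] diag 0.4723429841358361 0.12003798980599756 -0.45684220668620007 off -0.0020637253653492333 0.0006595361310294636Traceback (most recent call last):
  File "<stdin>", line 7, in <module>
  File "h.py", line 29, in blob
    return max(cs,key=cv2.contourArea)[:,0,:].astype(float)
           ~~~^^^^^^^^^^^^^^^^^^^^^^^^
ValueError: max() iterable argument is empty
```

The tin is within about 2 mm of midway between the anvil and the tub, and the gripper is clear of everything. Handing in.

```bash
python3 -c "
from rig import *
print(hand_in())"
```

```text
the job is handed in; nothing more can be done
None
```

I set out the shelf as asked and handed the job in at about 26 s; by my last measurements the heel, plate and tin are each within about 2 mm of their places, the stick is centred within 1 mm with about 3 cm of bare shelf to the mat, and I never touched the nail tub, green tin or blue heel, but the hand-in returned no verdict.

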